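# Scan the code label of the long reagent carton

## Task

Take the hand scanner out of its tray and scan the code label on the front end of the longest of the three cartons: hold the scanner about a hand's width in front of the label, window pointing straight and squarely at the middle of it, and keep it quite still for two seconds without knocking the carton. Then lay the scanner gently back down flat in its tray, right way up, and let go.

Things in the scene. Friction and masses are not known exactly. Their poses are not given: they have to be found in the camera images.
- scanner: Hand scanner 160 mm long, 0.15 kg, lying in its tray. Origin: middle of underside; +x forward out of the window, z up. Grey handle 34 mm wide (y), 34 high, x = -80 to +15 mm: grip it across y at about x = -10 mm. White neck and head up to 50 mm wide, 38 high, x = +16 to +80; dark window = front face at x = +80 mm, centre 19 mm above the underside. Reads by itself, no trigger.
- label (a point): Centre of the code label (50 x 40 mm high, upright black bars), 55 mm above the table, on the narrow near end of the longest carton (white, loose, 190 mm long, 67 wide, 92 high, 0.35 kg). x points squarely into the carton, along its length, y left, z up: aim the scanner's x along this x. The other two cartons (121 x 62 x 76 mm; 88 x 72 x 100 mm with a flap) have like labels.
- tray: Flat tray fixed to the table in front of the cartons, grey lip 5 mm thick, 12 high, black floor 4 mm thick; outside 240 mm (x) by 150 mm (y). Origin: centre of underside, on the table; z up. The scanner lies lengthwise in it along x, its underside 4 mm above the origin. The scanner may be held above the tray while scanning. A fixed pipette stand 0.33 m tall stands to its left.

How it is judged:
By the outcome, as a careful person would: the job done as asked, in the order asked, and still so for the second after the job is handed in, with the robot touching nothing.
It also fails if it takes over 51 s, if anything falls off the work surface, if the arm or the gripper's body presses on something with over 40 N, if the wrist force passes 120 N, or if a joint passes its speed limit or range.

## Robot

A 6-joint arm with a two-finger parallel gripper is mounted at the origin on a cart in front of the work surface, level with it; the furniture and walls round the work are solid. World frame = base frame: x ahead of the robot, y to its left, z up, the work surface at z = 0. Lengths are in mm, angles in degrees, forces in N, time in s.
With the tool pointing down it reaches from about 350 to 850 mm from the base axis. Payload 8.1 kg.
Tool frame: the origin (TCP) lies at the very end of the fingers, on their centre line; the grasp point (between the pads) lies 19 mm behind it; z points along the fingers, y is the direction in which the jaws open and shut (so a half turn about z gives the same grasp; the last joint's range is limited). The gripper opens to 85 mm and grips with 20 to 120 N. Pads are 22 mm wide; open, the fingers measure 114 mm over their backs; the gripper's body (76 mm by 85 mm) begins 54 mm behind the grasp point. The pads swing forward as they close: fully open they stand 13 mm farther back than shut.
Start: joints at [68.044, 7.471, 85.268, -0, 87.261, -4.893], TCP at [176.029, 573.602, 206.492] pointing down, gripper open.
Joint ranges: [-169.43, 169.43], [-51.17, 129.36], [1.28, 143.12], [-76.62, 256.62], [0, 156.53], [-152.29, 152.29]. Speed limits (degrees/s): [136.94, 136.94, 159.86, 180, 180, 180].

## Interface

Orientations are given as [roll, pitch, yaw] about the fixed x, y, z axes, in that order (R = Rz(yaw) Ry(pitch) Rx(roll)).
In Python, from bench import sensors, viewer, job gives the robot as it stands.
- The arm moves only by the shell command python3 -m pendant 'ROWS' [FORCE]. ROWS is JSON, one flat list of numbers, 5 for each row, row after row: the shift along the world's x, y, z in mm, then the turn about the world's z in rad, then the finger opening in mm, from 0 to 85.4. In form: [x, y, z, twist, hand, x, y, z, twist, hand, ...]. A call has 1 to 12 rows; each row shifts and turns the pose as measured when the row begins; what a row does not reach is not made up. A row lasts 1/12 s, in which the tool goes at most 41.7 mm and 7.16 degrees, less where a joint would pass 70% of its speed; a pose out of reach is approached as far as the arm can. A call with a gripper value outside its range is refused whole. The fingers move at their own pace and stop on an object; FORCE is the grip in N (left out, the last holds). Time passes only in rows, so rows that do not move let the fingers close. It gives the time, the measured TCP pose, the force and the opening at its end, in the units of the state.
- sensors.sense(): the state, without advancing time (a new reading comes with each control period).
- viewer.snapshot(name): name is "scene" or "side" or "wrist"; returns a dict with "frame" (384x512x3 uint8, blue, green, red), "z_map" (384x512 float32, mm along the optical axis (not along the pixel's ray), 0 where there is no reading), "fx", "fy", "cx", "cy" (pixels), "k1" (the pictures are not rectified: a ray, as slopes to the right and down, at radius r is drawn at 1 + k1 r^2 times it, then the intrinsics apply), "view" (4x4, takes a point from world to camera coordinates). Camera axes: x right, y down, z forward; pixel columns grow to the right and rows downward; lengths in mm; the calibration is good to about 2 mm. A picture is of the moment at which its call begins.
- job.hand_in(): hands the job in, once; it reports no verdict.
The state is a dict: "time": time; "joint_pos": joint angles; "qd": joint speeds; "joint_efforts": joint torques, N m; "tool_pos": TCP position; "tcp_rot": TCP orientation; "ft_force": force on the tool from outside, world axes, zero at the start; "wrist_torque": the same for the moment, N m; "finger_gap": finger opening in mm.
Only numpy, scipy, OpenCV 4.12 (cv2) and the standard library are available. Lean on these libraries where they do the work, as an engineer would, in place of code of your own. Each camera call takes 0.05 s, during which the arm holds its last target.

## Working session

There is one attempt and no reset: what is moved stays moved. The work goes in short steps, Python scripts to look and compute and a shell command to move; the robot and the scene stay as the last step left them, time stands still between calls to the robot, and variables do not carry over. Pictures are saved under pics/ and viewed, and the job is handed in when it is done.

```bash
mkdir -p pics; ls; python3 - <<'E'
from bench import sensors, viewer
import cv2,numpy as np
print(sensors.sense())
for n in ["scene","side","wrist"]:
    s=viewer.snapshot(n); cv2.imwrite(f"pics/{n}0.png",s["frame"]); np.savez(f"pics/{n}0.npz",**s)
    print(n,s["fx"],s["cx"],s["k1"],np.linalg.inv(s["view"])[:3].round(2).tolist())
E
```

```text
pics
{'time': 0.0, 'joint_pos': array([ 6.80426062e+01,  7.51403695e+00,  8.53284028e+01,  1.34615239e-03,
        8.72623828e+01, -4.89443502e+00]), 'qd': array([ 0.0544458 , -0.02140503,  0.05370845,  0.00849551, -0.02246325,
        0.0305089 ]), 'joint_efforts': array([ 4.15105296e-04, -5.69375253e+01, -5.00582600e+01, -1.64774301e-04,
        1.37943242e-02,  2.52898792e-05]), 'tool_pos': array([175.81562583, 573.04554846, 205.46404756]), 'tcp_rot': array([-1.79895674e+02, -1.02830691e-02,  1.62936966e+02]), 'ft_force': array([ 1.05606666,  0.39003275, -0.02068178]), 'wrist_torque': array([ 0.03687928, -0.03478898,  0.04387504]), 'finger_gap': 85.32937854298183}
scene 459.523364360772 260.6863192404063 0.05157403358517225 [[-0.77, -0.26, 0.58, 57.38], [-0.63, 0.29, -0.72, 266.43], [0.02, -0.92, -0.39, 404.27]]
side 472.33743193524225 248.7936653786152 -0.11454683369643474 [[-0.54, 0.55, -0.64, 1116.05], [0.84, 0.36, -0.41, 21.5], [0.01, -0.76, -0.65, 626.36]]
wrist 269.6219850771098 256.2263486308784 0.013603352025554566 [[0.29, 0.91, 0.31, 96.97], [0.96, -0.28, -0.1, 598.03], [-0.0, 0.32, -0.95, 371.92]]
```

View pics/scene0.png

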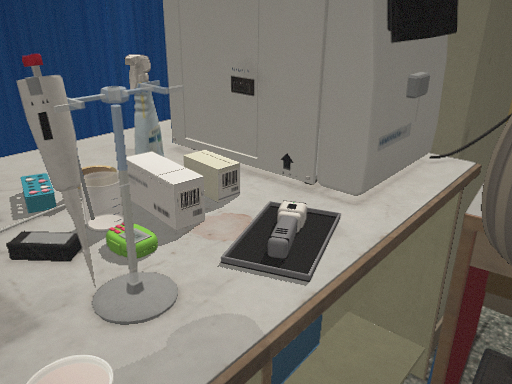

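View pics/side0.png

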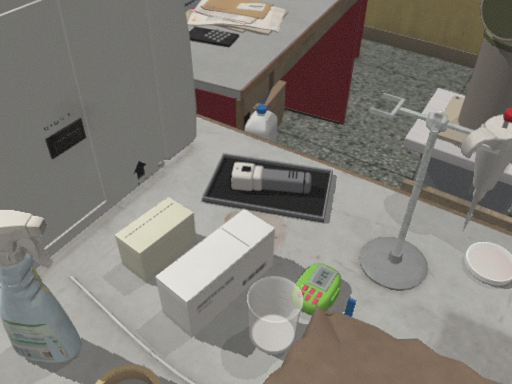

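View pics/wrist0.png

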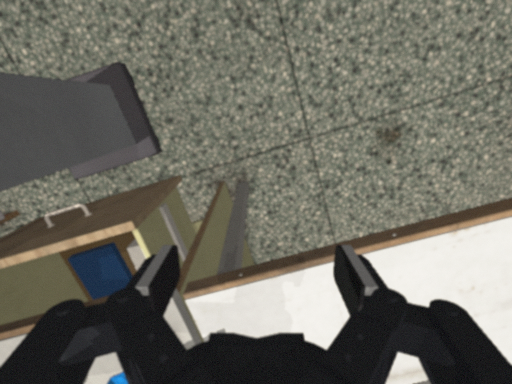

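The scene view shows the tray at about (285,238) with the scanner in it (window end at (290,210)). The white carton is at (165,188) with its label near (190,205), and an ivory one is at (212,175). The side view shows the same things, with the tray at (270,187) and the white carton at (218,270). Next I'll measure using the depth.

```bash
cat > h.py <<'E'
import numpy as np,cv2
def cloud(s):
    H,W=s["z_map"].shape
    u,v=np.meshgrid(np.arange(W),np.arange(H))
    K=np.array([[s["fx"],0,s["cx"]],[0,s["fy"],s["cy"]],[0,0,1.]])
    p=cv2.undistortPoints(np.stack([u,v],-1).reshape(-1,1,2).astype(float),K,np.array([float(s["k1"]),0,0,0])).reshape(H,W,2)
    z=s["z_map"]; c=np.dstack([p[...,0]*z,p[...,1]*z,z])
    T=np.linalg.inv(s["view"]); P=c@T[:3,:3].T+T[:3,3]
    P[z<=0]=np.nan
    R=np.dstack([p,np.ones((H,W))])@T[:3,:3].T
    return P,R,T[:3,3]
def proj(s,pts):
    q=np.c_[np.atleast_2d(pts),np.ones(len(np.atleast_2d(pts)))]@s["view"].T
    x=q[:,:2]/q[:,2:3]; r2=(x**2).sum(1,keepdims=True); x=x*(1+s["k1"]*r2)
    return x*[float(s["fx"]),float(s["fy"])]+[float(s["cx"]),float(s["cy"])]
E
python3 - <<'E'
from h import *
out=[]
for n in ["scene","side"]:
    s=np.load(f"pics/{n}0.npz"); P,R,o=cloud(s)
    img=np.zeros((560,400,3),np.uint8)  # x 300..1000 ->rows ; y 300..-400
    x,y,z=[P[...,i].ravel() for i in range(3)]
    m=np.isfinite(x)&(x>250)&(x<950)&(y>-300)&(y<500)&(z<450)&(z>-20)
    img=np.zeros((560,640,3),np.uint8)
    r=((950-x[m])*.8).astype(int).clip(0,559); c=((500-y[m])*.8).astype(int).clip(0,639)
    h=(z[m]*2+40).clip(20,255).astype(np.uint8); col=cv2.applyColorMap(h[:,None],cv2.COLORMAP_JET)[:,0]
    od=np.argsort(z[m]); img[r[od],c[od]]=col[od]
    for g in range(300,950,100): cv2.putText(img,f"x{g}",(0,int((950-g)*.8)),0,.4,(255,255,255)); 
    for g in range(-200,500,100): cv2.putText(img,f"y{g}",(int((500-g)*.8),12),0,.4,(255,255,255))
    cv2.imwrite(f"pics/top_{n}.png",img)
    for name,px in {"scene":[("tray",(240,240)),("scanhandle",(281,240)),("scanhead",(290,212)),("whitefront",(190,210)),("whitetop",(165,172)),("ivory",(215,165)),("stand",(135,290)),("table",(230,300))],"side":[("tray",(320,200)),("head",(245,176)),("handle",(290,180)),("whitetop",(215,260)),("ivory",(155,225)),("brown",(360,360)),("table",(330,240))]}[n]:
        print(n,name,P[px[1],px[0]].round(0))
E
```

```text
scene tray [ 532. -265.    7.]
scene scanhandle [ 444. -267.   38.]
scene scanhead [ 492. -358.   41.]
scene whitefront [ 649. -256.   32.]
scene whitetop [ 711. -254.   93.]
scene ivory [ 703. -379.   75.]
scene stand [529. -44.  22.]
scene table [ 433. -133.    1.]
side tray [ 465. -228.    6.]
side head [ 518. -369.   40.]
side handle [ 480. -289.   39.]
side whitetop [ 760. -263.   94.]
side ivory [ 741. -400.   75.]
side brown [963.   2. 373.]
side table [ 546. -167.    1.]
```

```bash
python3 - <<'E'
import cv2
a=cv2.imread('pics/scene0.png')[120:290,90:360]; cv2.imwrite('pics/sc_crop.png',cv2.resize(a,None,fx=2.9,fy=2.9,interpolation=cv2.INTER_CUBIC))
E
```

```text
(no output)
```

View pics/sc_crop.png

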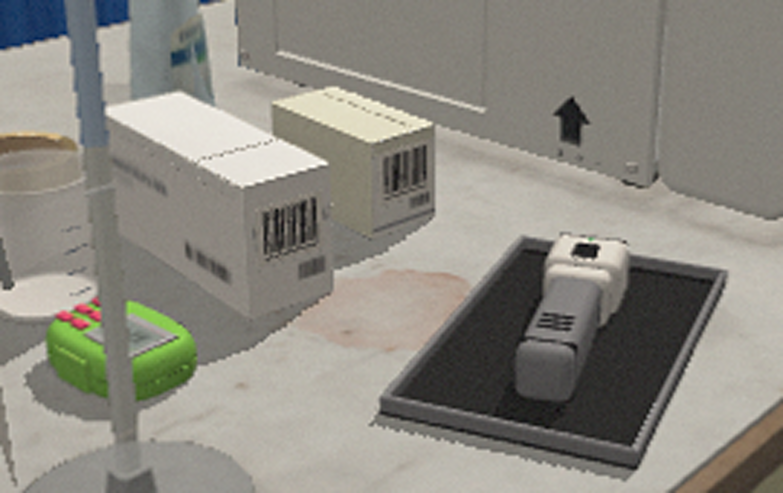

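View pics/top_scene.png

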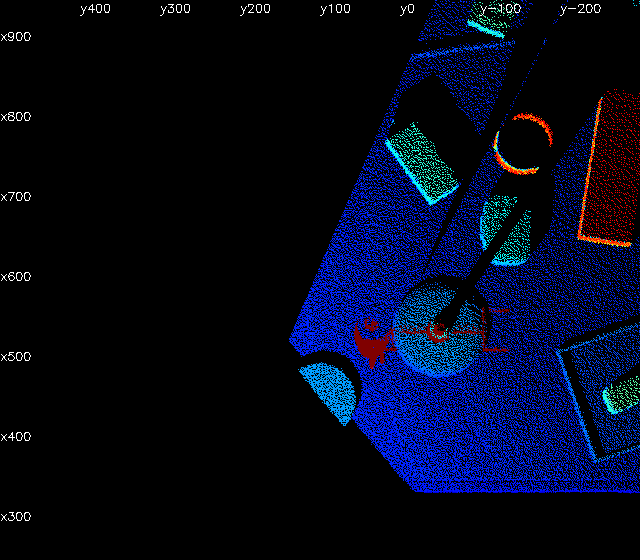

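View pics/top_side.png

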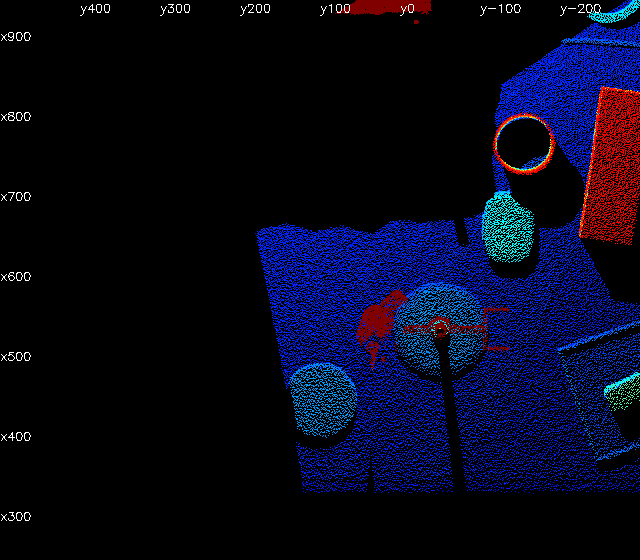

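```bash
python3 - <<'E'
from h import *
for n in ["scene","side"]:
    s=np.load(f"pics/{n}0.npz"); P,R,o=cloud(s)
    x,y,z=[P[...,i] for i in range(3)]
    f=s["frame"].astype(int); V=f.max(-1); S=V-f.min(-1)
    def rect(name,m):
        m=cv2.morphologyEx(m.astype(np.uint8),cv2.MORPH_OPEN,np.ones((2,2)))
        k,l,st,_=cv2.connectedComponentsWithStats(m); i=1+st[1:,4].argmax(); q=P[l==i]
        (c,wh,a)=cv2.minAreaRect(q[:,:2].astype(np.float32)); b=cv2.boxPoints((c,wh,a))
        print(n,name,len(q),"c",np.round(c,1),"wh",np.round(wh,1),"a",round(a,2),"z",np.median(q[:,2]).round(1),b.round(0).tolist())
    rect("white",(z>85)&(z<100)&(x>600)&(x<880)&(y<-180)&(y>-345))
    rect("ivory",(z>68)&(z<83)&(x>600)&(x<900)&(y<-300)&(y>-480))
    rect("traylip",(z>4.5)&(z<18)&(x>330)&(x<640)&(y<-170)&(y>-480)&(V<140))
    rect("scanner",(z>20)&(z<60)&(x>330)&(x<640)&(y<-170)&(y>-460))
    sc=(z>20)&(z<60)&(x>330)&(x<640)&(y<-170)&(y>-460)
    rect("head",sc&(V>150)); rect("handle",sc&(V<150))
    # analyzer & tall things
    m=(z>100)&(z<400)&(x>200)&(x<900)&(y<-300)
    q=P[m]; print("tall",len(q), q.min(0).round(0) if len(q) else 0,q.max(0).round(0) if len(q) else 0)
    img=np.zeros((600,720,3),np.uint8)
    mm=np.isfinite(x)&(x>300)&(x<900)&(y>-700)&(y<0)&(z>-20)&(z<700)
    X,Y,Z=x[mm],y[mm],z[mm]; od=np.argsort(Z)
    img[(900-X[od]).astype(int).clip(0,599),(-Y[od]).astype(int).clip(0,719)]=cv2.applyColorMap((Z[od]*1.5+40).clip(0,255).astype(np.uint8)[:,None],cv2.COLORMAP_JET)[:,0]
    for g in range(300,900,100): cv2.putText(img,f"x{g}",(0,900-g),0,.4,(255,255,255)); 
    for g in range(-600,0,100): cv2.putText(img,f"y{g}",(-g,12),0,.4,(255,255,255))
    cv2.imwrite(f"pics/top2_{n}.png",img)
E
```

```text
scene white 1407 c [ 722.8 -264.1] wh [145.4 157.8] a 45.96 z nan [[615.0, -261.0], [729.0, -371.0], [830.0, -267.0], [717.0, -157.0]]
scene ivory 700 c [ 733.3 -471.1] wh [ 86.2 233. ] a 15.0 z nan [[662.0, -370.0], [722.0, -595.0], [805.0, -572.0], [745.0, -347.0]]
scene traylip 2463 c [ 481.  -339.9] wh [147.5 256. ] a 18.81 z nan [[370.0, -243.0], [452.0, -485.0], [592.0, -437.0], [510.0, -195.0]]
scene scanner 1221 c [ 495.6 -366.6] wh [ 29.5 242.6] a 24.91 z nan [[431.0, -263.0], [533.0, -483.0], [560.0, -470.0], [458.0, -250.0]]
scene head 286 c [ 512.6 -409.8] wh [ 43.7 140.7] a 22.79 z nan [[465.0, -353.0], [520.0, -483.0], [560.0, -466.0], [506.0, -336.0]]
scene handle 864 c [ 471.2 -352.9] wh [ 28.1 200.4] a 15.31 z nan [[431.0, -260.0], [484.0, -453.0], [511.0, -446.0], [458.0, -253.0]]
tall 41809 [  321. -1515.   100.] [ 900. -530.  397.]
side white 4570 c [ 708.3 -263.9] wh [ 63.3 260.7] a 80.5 z nan [[574.0, -274.0], [832.0, -317.0], [842.0, -254.0], [585.0, -211.0]]
side ivory 2152 c [ 714.3 -396.8] wh [ 60.5 169.8] a 82.86 z nan [[626.0, -416.0], [795.0, -437.0], [802.0, -377.0], [634.0, -356.0]]
side traylip 1361 c [ 477.2 -333.1] wh [163.1 237.9] a 19.35 z nan [[361.0, -248.0], [440.0, -472.0], [594.0, -418.0], [515.0, -194.0]]
side scanner 1493 c [ 473.8 -336.2] wh [ 75.3 154.5] a 33.7 z nan [[400.0, -293.0], [485.0, -421.0], [548.0, -380.0], [462.0, -251.0]]
side head 352 c [ 486.5 -381. ] wh [78.8 53.5] a 26.51 z nan [[439.0, -375.0], [463.0, -423.0], [534.0, -387.0], [510.0, -339.0]]
side handle 1060 c [ 483.6 -317.1] wh [ 68.9 172.5] a 50.63 z nan [[395.0, -289.0], [528.0, -398.0], [572.0, -345.0], [439.0, -236.0]]
tall 32001 [ 442. -549.  100.] [ 900. -532.  400.]
```

View pics/top2_side.png

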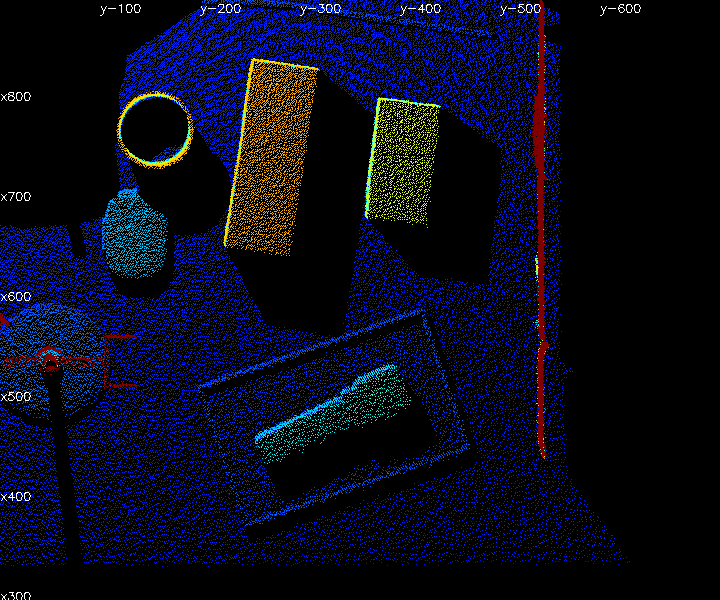

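View pics/top2_scene.png

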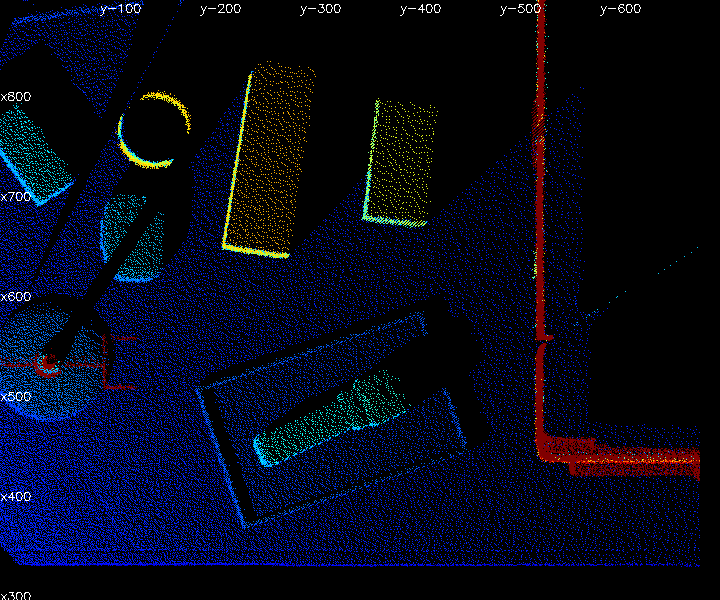

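```bash
python3 - <<'E'
from h import *
s=np.load("pics/scene0.npz"); P,R,o=cloud(s); f=s["frame"].astype(int)
x,y,z=[P[...,i] for i in range(3)]
for n in ["scene","side"]:
    s2=np.load(f"pics/{n}0.npz"); Q=cloud(s2)[0].reshape(-1,3); Q=Q[np.isfinite(Q[:,0])]
    # carton top
    d=Q-[740,-252,0]; a=np.radians(-8.5); u=d[:,0]*np.cos(a)+d[:,1]*np.sin(a); v=-d[:,0]*np.sin(a)+d[:,1]*np.cos(a)
    m=(Q[:,2]>89)&(Q[:,2]<97)&(abs(u)<110)&(abs(v)<45); t=Q[m]
    c,wh,an=cv2.minAreaRect(t[:,:2].astype(np.float32)); print(n,"top",m.sum(),np.round(c,1),np.round(wh,1),an, np.median(t[:,2]))
    # left side face fit
    m=(Q[:,2]>10)&(Q[:,2]<85)&(abs(u)<85)&(abs(v-33)<8)
    if m.sum()>50:
        l=cv2.fitLine(Q[m][:,:2].astype(np.float32),cv2.DIST_HUBER,0,.01,.01).ravel(); print(" leftface yaw",np.degrees(np.arctan2(l[1],l[0])),l,m.sum())
    m=(Q[:,2]>10)&(Q[:,2]<85)&(abs(v)<29)&(abs(u+95)<12)
    if m.sum()>50:
        l=cv2.fitLine(Q[m][:,:2].astype(np.float32),cv2.DIST_HUBER,0,.01,.01).ravel(); print(" frontface dir",np.degrees(np.arctan2(l[1],l[0])),l,m.sum())
# label dark bars
V=f.max(-1); 
m=(V<110)&(x>600)&(x<680)&(y<-208)&(y>-268)&(z>20)&(z<90)
q=P[m]; print("bars",m.sum(),q.min(0).round(1),q.max(0).round(1),np.mean(q,0).round(1),np.median(q,0))
vv,uu=np.where(m); print(uu.min(),uu.max(),vv.min(),vv.max())
# scanner
for n in ["scene","side"]:
    s2=np.load(f"pics/{n}0.npz"); P2,R2,o2=cloud(s2); Q=P2
    m=(Q[...,2]>30)&(Q[...,2]<48)&(Q[...,0]>400)&(Q[...,0]<570)&(Q[...,1]<-210)&(Q[...,1]>-450)
    V2=s2["frame"].max(-1)
    for nm,k in (("all",m),("handle",m&(V2<140)),("head",m&(V2>=150))):
        t=Q[k]; c,wh,an=cv2.minAreaRect(t[:,:2].astype(np.float32)); print(n,nm,k.sum(),np.round(c,1),np.round(wh,1),round(an,1),np.median(t[:,2]).round(1))
E
```

```text
scene top 1171 [ 741.3 -266.6] [ 62.4 193. ] 80.99903106689453 92.4896823603541
 frontface dir 79.794685 [ 1.7717597e-01  9.8417920e-01  6.5008624e+02 -2.4393036e+02] 846
side top 3985 [ 742.7 -267.1] [ 61.  191.1] 81.58059692382812 92.61681919749515
 frontface dir 0.81155443 [ 9.9989969e-01  1.4163824e-02  6.5741113e+02 -2.2492873e+02] 62
bars 250 [ 643.5 -268.    20.6] [ 679.4 -226.    72.9] [ 648.7 -251.8   54.6] [ 648.20211098 -252.45135764   55.66595164]
167 195 189 216
scene all 1015 [ 479.4 -329.9] [ 48.2 160.1] 24.5 38.8
scene handle 689 [ 481.9 -329.2] [ 47.8 160.4] 21.1 38.2
scene head 292 [ 498.6 -372.9] [47.5 61. ] 26.8 41.4
side all 1184 [ 484.2 -331.1] [ 49.7 159.8] 23.3 38.6
side handle 798 [ 484.9 -330.6] [ 43.6 160.4] 25.8 37.6
side head 358 [ 501.8 -375. ] [47.3 57.6] 24.9 41.1
```

```bash
python3 -m pendant '[-14,-40,0,0,85, -14,-40,0,0,85, -14,-40,0,0,85, -14,-40,0,0,85, -10,-30,0,0,85, 30,-25,0,0,85, 30,-25,0,0,85, 30,-25,0,0,85, 30,-25,0,0,85]'
```

```text
time: 0.9
tool_pos: [223.8, 278.0, 192.2]
tcp_rot: [-178.9, -0.2, 163.9]
ft_force: [0.8, 1.4, 0.9]
finger_gap: 85.1
```

```bash
python3 -m pendant '[34,-22,5,0,85, 34,-22,5,0,85, 30,-28,5,0,85, 20,-36,2,0,85, 15,-38,2,0,85, 10,-38,0,0,85, 6,-40,0,0,85, 0,-41,0,0,85, 0,-41,0,0,85]'
```

```text
time: 1.65
tool_pos: [377.1, -36.9, 211.2]
tcp_rot: [-179.0, -0.1, 164.0]
ft_force: [1.0, 0.1, 0.5]
finger_gap: 85.1
```

```bash
python3 -m pendant '[0,-41,0,0,85, 2,-41,0,0,85, 5,-41,0,-0.12,85, 15,-38,0,-0.12,85, 20,-36,0,-0.12,85, 20,-36,0,-0.12,85, 20,-30,0,-0.12,85, 5,-10,0,-0.12,85, 0,0,0,-0.1,85, 0,0,0,0,85]'; python3 - <<'E'
from bench import sensors, viewer
import cv2,numpy as np
s=viewer.snapshot("wrist"); cv2.imwrite("pics/w1.png",s["frame"]); np.savez("pics/w1.npz",**s)
t=sensors.sense();print(t["tool_pos"],t["tcp_rot"],t["joint_pos"])
E
```

```text
time: 2.48
tool_pos: [459.4, -326.2, 206.9]
tcp_rot: [-178.9, -0.1, 114.7]
ft_force: [-0.8, -0.2, 0.1]
finger_gap: 85.0
[ 459.15719833 -325.87130712  206.81544274] [-1.78863389e+02 -6.66380928e-02  1.15031678e+02] [-39.88606548   2.41735782  90.58834842  -1.00209435  87.53690247
 -64.87059646]
```

View pics/w1.png

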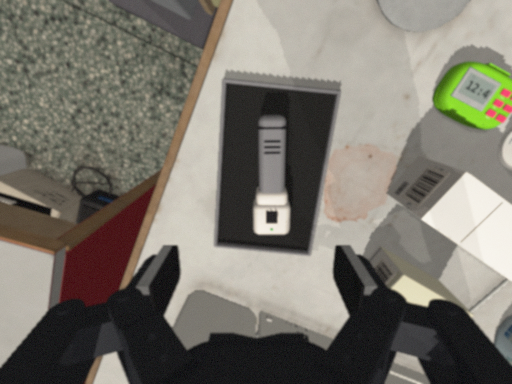

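The wrist view shows the tray with the scanner upright in it. The handle is at (272,155) and the white head at (271,215), and the label face shows at (428,185).

```bash
python3 - <<'E'
from h import *
s=np.load("pics/w1.npz"); P,R,o=cloud(s); V=s["frame"].max(-1)
x,y,z=[P[...,i] for i in range(3)]
sub=np.zeros(V.shape,bool); sub[105:245,245:305]=1
for nm,k in (("all",sub&(z>28)&(z<50)),("handle",sub&(z>33)&(z<50)&(V<165)&(np.indices(V.shape)[0]<190)),("head",sub&(z>33)&(z<50)&(np.indices(V.shape)[0]>205))):
    t=P[k]; c,wh,an=cv2.minAreaRect(t[:,:2].astype(np.float32)); print(nm,k.sum(),np.round(c,1),np.round(wh,1),round(an,1),np.median(t[:,2]).round(1),"mean",t.mean(0).round(1))
    l=cv2.fitLine(t[:,:2].astype(np.float32),cv2.DIST_HUBER,0,.01,.01).ravel(); print("  dir",np.degrees(np.arctan2(l[1],l[0])))
# row centres
pts=[]
for r in range(120,235,5):
    c=np.where(sub[r]&(z[r]>30))[0]
    if len(c)>4: pts.append(((P[r,c[0]]+P[r,c[-1]])/2)[:2].round(1).tolist()+[len(c)])
print(pts)
# tray outline: dark region incl lip
m=(((V<150)&(z>-5)&(z<20)&(np.indices(V.shape)[1]>200)&(np.indices(V.shape)[1]<345)&(np.indices(V.shape)[0]>65)&(np.indices(V.shape)[0]<258))*255).astype(np.uint8)
m=cv2.morphologyEx(m,cv2.MORPH_OPEN,np.ones((3,3)))
k,lab,st,_=cv2.connectedComponentsWithStats(m); i=1+st[1:,4].argmax(); t=P[lab==i]
c,wh,an=cv2.minAreaRect(t[:,:2].astype(np.float32)); print("tray",st[i],np.round(c,1),np.round(wh,1),an)
# carton top from wrist
E
```

```text
all 3508 [ 481.5 -331.1] [ 48.7 158.5] 24.8 37.5 mean [ 480.8 -332.5   37.9]
  dir -64.42063
handle 1803 [ 466.7 -301.8] [32.9 92.9] 25.0 36.8 mean [ 465.8 -300.4   36.7]
  dir -64.27823
head 1060 [ 505.4 -382.9] [48.5 44.4] 24.6 40.9 mean [ 504.4 -382.    40.8]
  dir 60.44741
[[449.1, -263.9, 26], [451.1, -269.6, 27], [453.7, -275.0, 27], [456.3, -280.4, 27], [459.1, -286.1, 27], [461.7, -291.6, 27], [464.6, -297.4, 27], [467.4, -303.2, 27], [469.4, -309.2, 26], [472.3, -314.9, 26], [475.2, -321.0, 26], [478.2, -327.1, 26], [481.8, -332.7, 25], [484.1, -339.4, 26], [487.4, -346.0, 26], [490.1, -351.8, 31], [493.1, -358.0, 32], [495.4, -364.8, 35], [498.3, -369.4, 36], [501.6, -376.0, 36], [505.0, -382.9, 36], [508.3, -389.8, 35], [510.5, -396.4, 35]]
tray [  215    72   126   183 15285] [ 480.4 -328. ] [150.3 248.6] 19.11016273498535
```

```bash
python3 -m pendant '[8,2,-20,0,64, 9,2,-35,0,64, 0,0,-35,0,64, 0,0,-30,0,64, 0,0,-20,0,64, 0,0,0,0,64]'
```

```text
time: 3.03
tool_pos: [477.3, -319.1, 66.1]
tcp_rot: [-179.1, 0.3, 116.7]
ft_force: [-0.3, 0.3, -1.5]
finger_gap: 63.8
```

```bash
python3 -m pendant '[0,-2,-18,-0.03,64, 0,-1,-15,0,64, 0,0,-12,0,64, 0,0,-7,0,64, 0,0,0,0,64]'; python3 - <<'E'
from bench import sensors
t=sensors.sense();print(t["tool_pos"],t["tcp_rot"],t["ft_force"])
E
```

```text
time: 3.45
tool_pos: [478.4, -320.4, 16.9]
tcp_rot: [-179.2, 0.5, 115.8]
ft_force: [-0.3, -0.4, -0.8]
finger_gap: 63.8
[ 478.40110042 -320.44379389   16.93282363] [-179.17622488    0.49008704  115.79523643] [-0.27405979 -0.40365953 -0.79240599]
```

```bash
python3 -m pendant '[-1,-1,-5,-0.015,64, 0,0,-3,0,64, 0,0,0,0,64]'
```

```text
time: 3.7
tool_pos: [478.9, -322.4, 11.4]
tcp_rot: [-179.3, 0.7, 115.0]
ft_force: [0.1, 0.6, -0.7]
finger_gap: 63.9
```

```bash
python3 -m pendant '[-2,0,-2,0,64, 0,0,0,0,50, 0,0,0,0,40, 0,0,0,0,30, 0,0,0,0,25, 0,0,0,0,25, 0,0,0,0,25]' 50
```

```text
time: 4.28
tool_pos: [478.1, -323.6, 11.8]
tcp_rot: [-179.4, 0.9, 115.0]
ft_force: [1.5, 0.5, -0.7]
finger_gap: 29.9
```

```bash
python3 -m pendant '[0,0,0,0,20, 0,0,0,0,20]'; python3 -m pendant '[0,0,6,0,20, 0,0,12,0,20, 0,0,20,0,20, 0,0,20,0,20, 0,0,10,0,20,0,0,0,0,20]';  python3 - <<'E'
from bench import sensors, viewer
import cv2,numpy as np
for n in ["scene","side"]:
    s=viewer.snapshot(n); cv2.imwrite(f"pics/{n}2.png",s["frame"]); np.savez(f"pics/{n}2.npz",**s)
a=cv2.imread("pics/scene2.png")[100:300,130:400];b=cv2.imread("pics/side2.png")[100:300,130:400]
cv2.imwrite("pics/c2.png",cv2.resize(np.vstack([a,b]),None,fx=1.5,fy=1.5))
E
```

```text
time: 4.45
tool_pos: [478.1, -323.6, 11.7]
tcp_rot: [-179.4, 0.9, 115.0]
ft_force: [-0.1, 0.1, 0.1]
finger_gap: 29.7
time: 4.95
tool_pos: [476.3, -322.1, 83.6]
tcp_rot: [-179.3, 0.7, 115.0]
ft_force: [0.3, -0.7, -0.7]
finger_gap: 29.5
```

View pics/c2.png

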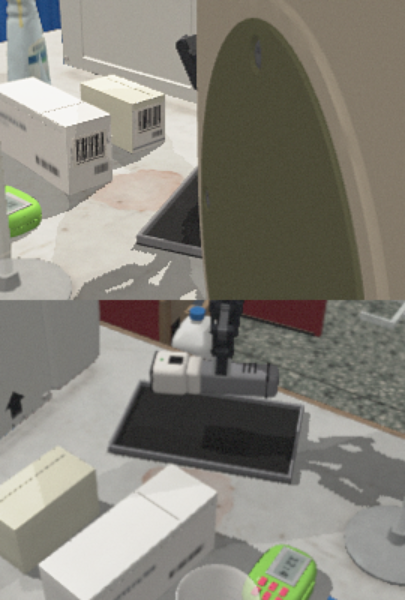

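The side view shows the scanner held level above the empty tray, with its head at (175,370) in the crop. Next I'll turn towards the label.

```bash
python3 -m pendant '[0,6,0,0.06,20, 0,10,0,0.12,20, 0,12,0,0.12,20, 0,12,-5,0.12,20, 0,12,-5,0.12,20, 0,12,-5,0.12,20, 0,12,-5,0.12,20, 0,10,-5,0.1,20, 0,6,0,0.06,20,0,0,0,0,20]';  python3 - <<'E'
from h import *
for n,sx in (("scene",0),("side",0),("scene",2),("side",2)):
    s=np.load(f"pics/{n}{sx}.npz"); P,R,o=cloud(s); 
    z=P[...,2]
    Q=P.reshape(-1,3); Q=Q[np.isfinite(Q[:,0])]
    a=np.radians(-8.8); d=Q-[742,-267,0]; u=d[:,0]*np.cos(a)+d[:,1]*np.sin(a); v=-d[:,0]*np.sin(a)+d[:,1]*np.cos(a)
    m=(Q[:,2]>90)&(Q[:,2]<95)&(abs(u)<110)&(abs(v)<45)
    c,wh,an=cv2.minAreaRect(Q[m][:,:2].astype(np.float32)); print(n,sx,np.round(c,1),np.round(wh,1),an-90, np.percentile(u[m],[.5,99.5]).round(1),np.percentile(v[m],[.5,99.5]).round(1))
    m=(Q[:,2]>15)&(Q[:,2]<80)&(abs(v)<28)&(abs(u+95)<8)
    if m.sum()>100:
        p=np.polyfit(v[m],u[m],1); print("  front: u at v=0",p[1].round(2),"slope deg",np.degrees(p[0]).round(2),np.median(v[m]))
    m=(Q[:,2]>15)&(Q[:,2]<80)&(abs(u)<85)&(abs(v-33.5)<6)
    if m.sum()>100:
        p=np.polyfit(u[m],v[m],1); print("  left: v at u=0",p[1].round(2),"slope deg",np.degrees(p[0]).round(2))
E
```

```text
time: 5.88
tool_pos: [466.9, -221.2, 41.3]
tcp_rot: [-179.4, -0.5, 171.3]
ft_force: [0.4, 0.1, -1.0]
finger_gap: 29.6
scene 0 [ 740.7 -270.1] [ 68.4 193.1] -9.307548522949219 [-95.5  93.7] [-35.8  30.5]
  front: u at v=0 -94.53 slope deg 0.39 1.0218653788438976
  left: v at u=0 29.35 slope deg -0.17
side 0 [ 742.1 -270.7] [ 68.6 190.9] -8.57659912109375 [-92.4  95.6] [-36.9  29.7]
  left: v at u=0 28.69 slope deg 0.31
scene 2 [ 740.7 -269.8] [ 69.2 192.5] -8.496505737304688 [-95.7  92.2] [-36.   30.8]
  front: u at v=0 -94.58 slope deg 0.2 1.0999630425637204
  left: v at u=0 29.28 slope deg -0.19
side 2 [ 742.2 -270.8] [ 68.4 190.9] -8.601676940917969 [-92.5  95.6] [-36.8  29.7]
  left: v at u=0 28.68 slope deg 0.35
```

```bash
python3 - <<'E'
from h import *
from bench import viewer,sensors
for n in ["scene","side","wrist"]:
    s=viewer.snapshot(n); cv2.imwrite(f"pics/{n}3.png",s["frame"]); np.savez(f"pics/{n}3.npz",**s)
print(sensors.sense()["tool_pos"],sensors.sense()["tcp_rot"])
# rectified front face, 4px/mm, v(left +) +-45, z 0..95 
a=np.radians(-8.8); X=np.array([np.cos(a),np.sin(a),0]); Y=np.array([-X[1],X[0],0])
C=np.array([741.4,-270.6,0])-94.8*X
gv,gz=np.meshgrid(np.arange(45,-45,-.25),np.arange(100,0,-.25))
pts=C+gv[...,None]*Y+gz[...,None]*[0,0,1]
out=[]
for f in ["scene0","scene3","w1"]:
    s=np.load(f"pics/{f}.npz"); p=proj(s,pts.reshape(-1,3)).reshape(gv.shape+(2,)).astype(np.float32)
    im=cv2.remap(s["frame"],p[...,0],p[...,1],cv2.INTER_LINEAR)
    for k in range(-40,50,10): cv2.line(im,(int((45-k)*4),0),(int((45-k)*4),8 if k else 400),(0,0,255),1)
    cv2.line(im,(0,180),(20,180),(0,0,255),1)
    out.append(im[:, :])
cv2.imwrite("pics/face.png",cv2.resize(np.hstack(out),None,fx=.74,fy=.74))
a=cv2.imread("pics/scene3.png");b=cv2.imread("pics/side3.png")
cv2.imwrite("pics/c3.png",cv2.resize(np.vstack([a[120:320,100:400],b[120:320,100:400]]),None,fx=1.5,fy=1.5))
E
```

```text
[ 467.55963921 -222.94340892   42.36286468] [-179.34121938   -0.3802926   170.90060605]
```

View pics/face.png

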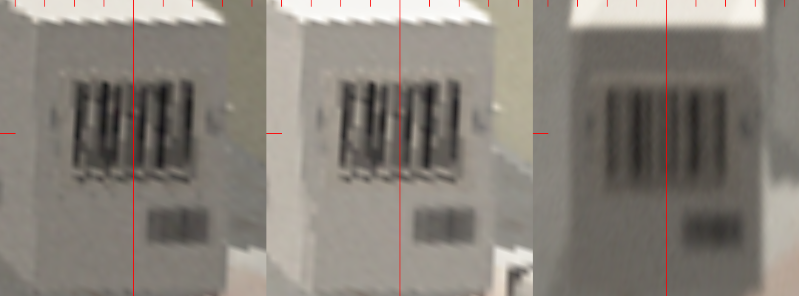

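View pics/c3.png

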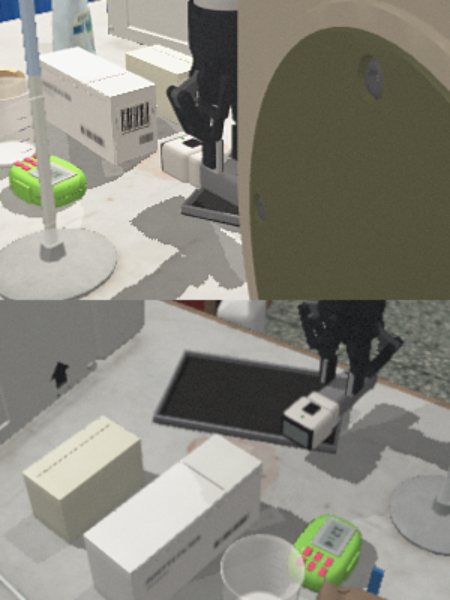

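View pics/wrist3.png

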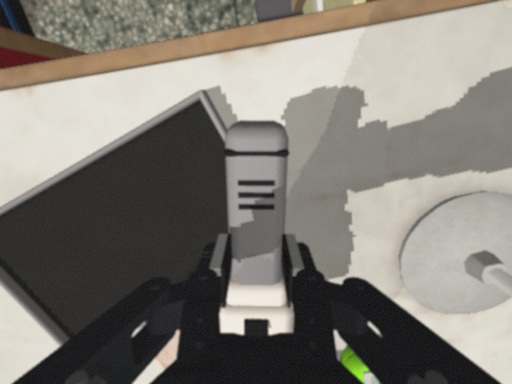

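The rectified faces show the bars centred on my expected label point (offset under 1 mm). The side view shows the scanner held with its window facing the carton (crop (297,430)). Next I'll measure the held scanner.

```bash
cat > hs.py <<'E'
from h import *
import sys
from bench import sensors
t=sensors.sense()["tool_pos"]; print(t.round(1),sensors.sense()["tcp_rot"].round(2),sensors.sense()["time"])
s=np.load(sys.argv[1]); P,R,o=cloud(s)
Q=P.reshape(-1,3); ok=np.isfinite(Q[:,0])
a=np.radians(-8.8); X=np.array([np.cos(a),np.sin(a),0]); Y=np.array([-X[1],X[0],0])
L=np.array([647.7,-256.1,0])
d=Q-L; u=d@X; v=d@Y; z=Q[:,2]
m=ok&(u>-260)&(u<-60)&(abs(v)<40)&(z>25)&(z<90)
V=s["frame"].max(-1).ravel()
print("pts",m.sum(),"u",np.percentile(u[m],[.5,99.5]).round(1),"z",np.percentile(z[m],[1,50,99]).round(1))
uf=np.percentile(u[m],99.)
w=m&(u>uf-6)&(z>tz-5 if False else z>20)
dark=w&(V<110)
for nm,k in (("front",w),("window",dark)):
    if k.sum()>20:
        A=np.c_[v[k],z[k],np.ones(k.sum())]; c=np.linalg.lstsq(A,u[k],rcond=None)[0]
        print(nm,k.sum(),"u med",np.median(u[k]).round(1),"v",np.percentile(v[k],[2,98]).round(1),"z",np.percentile(z[k],[2,98]).round(1),"yawtilt deg",np.degrees(np.arctan(c[0])).round(1),"pitch",np.degrees(np.arctan(c[1])).round(1))
# top of head
h=m&(u<uf-4)&(u>uf-55); zt=np.percentile(z[h],95); k=h&(z>zt-4)
A=np.c_[u[k],v[k],np.ones(k.sum())]; c=np.linalg.lstsq(A,z[k],rcond=None)[0]
print("headtop",k.sum(),"z",np.median(z[k]).round(1),"slope u,v deg",np.degrees(np.arctan(c[:2])).round(1),"v",np.percentile(v[k],[2,98]).round(1))
E
sed -i 's/&(z>tz-5 if False else z>20)//' hs.py; python3 hs.py pics/side3.npz; python3 hs.py pics/scene3.npz
```

```text
[ 467.6 -222.9   42.4] [-179.34   -0.38  170.9 ] 6.0333
pts 1681 u [-244.5  -93.5] z [34.2 66.3 88.4]
front 341 u med -95.6 v [-15.9  29. ] z [33.6 66.6] yawtilt deg -0.5 pitch -0.4
window 320 u med -95.5 v [-15.9  29. ] z [33.7 66.1] yawtilt deg -0.4 pitch 1.0
headtop 398 z 68.4 slope u,v deg [-0.2  0.1] v [-15.5  28. ]
[ 467.6 -222.9   42.4] [-179.34   -0.38  170.9 ] 6.0333
pts 1456 u [-217.1  -96.6] z [36.  62.6 88.6]
front 61 u med -101.6 v [-4.4 32.7] z [36.  69.2] yawtilt deg -2.2 pitch -1.3
headtop 228 z 69.3 slope u,v deg [-1.  -3.9] v [-3.1 30.5]
```

```bash
python3 -m pendant '[1,-4,2,0,20, 1,-3,2,0,20, 0,0,0,0,20]';  python3 - <<'E'
from h import *
from bench import viewer
for n in ["scene","side"]:
    s=viewer.snapshot(n); cv2.imwrite(f"pics/{n}4.png",s["frame"]); np.savez(f"pics/{n}4.npz",**s)
E
python3 hs.py pics/side4.npz; python3 hs.py pics/scene4.npz
```

```text
time: 6.28
tool_pos: [470.0, -232.2, 47.0]
tcp_rot: [-179.3, -0.3, 170.6]
ft_force: [0.2, -0.9, -1.3]
finger_gap: 29.9
[ 469.8 -231.7   46.6] [-179.31   -0.36  170.62] 6.3833
pts 1641 u [-242.1  -88.4] z [40.9 72.  88. ]
front 344 u med -90.5 v [-26.1  18.3] z [40.1 73.3] yawtilt deg -0.7 pitch -1.0
window 323 u med -90.5 v [-26.1  18.2] z [39.9 72.2] yawtilt deg -0.6 pitch 0.3
headtop 394 z 74.7 slope u,v deg [-0.8 -0.1] v [-25.2  18.1]
[ 469.8 -231.7   46.6] [-179.31   -0.36  170.62] 6.3833
pts 1252 u [-205.1  -92.2] z [41.2 66.7 88.5]
front 54 u med -94.3 v [-15.   21.4] z [42.3 74.8] yawtilt deg -2.7 pitch -3.9
headtop 237 z 75.1 slope u,v deg [-0.6 -4.1] v [-14.9  19.4]
```

```bash
python3 -m pendant '[0,3,-1.5,0.008,20, 0,0,0,0,20, 0,0,0,0,20]';  python3 - <<'E'
from h import *
from bench import viewer
for n in ["scene","side"]:
    s=viewer.snapshot(n); cv2.imwrite(f"pics/{n}5.png",s["frame"]); np.savez(f"pics/{n}5.npz",**s)
E
python3 hs.py pics/side5.npz; python3 hs.py pics/scene5.npz
```

```text
time: 6.63
tool_pos: [469.8, -228.9, 45.2]
tcp_rot: [-179.3, -0.3, 171.0]
ft_force: [0.7, 0.3, -1.5]
finger_gap: 29.8
[ 469.8 -228.8   45.1] [-179.32   -0.35  171.04] 6.7333
pts 1649 u [-241.7  -89.2] z [39.5 70.4 88.3]
front 335 u med -91.2 v [-21.6  22. ] z [37.5 71.1] yawtilt deg -1.2 pitch -0.7
window 317 u med -91.2 v [-21.7  21.8] z [37.5 70.5] yawtilt deg -1.0 pitch 0.4
headtop 383 z 72.9 slope u,v deg [-0.4 -0.3] v [-20.2  20.9]
[ 469.8 -228.8   45.1] [-179.32   -0.35  171.04] 6.7333
pts 1322 u [-208.6  -92.2] z [39.3 65.6 89. ]
front 48 u med -95.4 v [-10.7  24.5] z [38.6 72.8] yawtilt deg 0.2 pitch -1.8
headtop 234 z 73.2 slope u,v deg [-0.5 -4. ] v [-10.6  24.3]
```

```bash
Z='[0,0,0,0,20,0,0,0,0,20,0,0,0,0,20,0,0,0,0,20,0,0,0,0,20,0,0,0,0,20,0,0,0,0,20,0,0,0,0,20,0,0,0,0,20,0,0,0,0,20,0,0,0,0,20,0,0,0,0,20]'; python3 -m pendant '[0,0,0,0,20,0,0,0,0,20,0,0,0,0,20,0,0,0,0,20,0,0,0,0,20,0,0,0,0,20,0,0,0,0,20,0,0,0,0,20,0,0,0,0,20,0,0,0,0,20,0,0,0,0,20,0,0,0,0,20]'; python3 -m pendant '[0,0,0,0,20,0,0,0,0,20,0,0,0,0,20,0,0,0,0,20,0,0,0,0,20,0,0,0,0,20,0,0,0,0,20,0,0,0,0,20,0,0,0,0,20,0,0,0,0,20,0,0,0,0,20,0,0,0,0,20]'; python3 -m pendant '[0,0,0,0,20,0,0,0,0,20,0,0,0,0,20,0,0,0,0,20,0,0,0,0,20,0,0,0,0,20,0,0,0,0,20,0,0,0,0,20,0,0,0,0,20,0,0,0,0,20,0,0,0,0,20,0,0,0,0,20]'
python3 - <<'E'
from h import *
from bench import viewer
for i in range(50): s=viewer.snapshot("side")   # arm holds its last target: 2.5 s more
cv2.imwrite("pics/side6.png",s["frame"]); np.savez("pics/side6.npz",**s)
E
python3 hs.py pics/side6.npz
```

```text
time: 7.73
tool_pos: [469.8, -228.6, 45.1]
tcp_rot: [-179.3, -0.3, 171.1]
ft_force: [-0.2, 0.1, -2.1]
finger_gap: 30.1
time: 8.73
tool_pos: [469.8, -228.6, 45.1]
tcp_rot: [-179.3, -0.3, 171.1]
ft_force: [0.1, -0.4, -1.4]
finger_gap: 29.7
time: 9.73
tool_pos: [469.8, -228.6, 45.1]
tcp_rot: [-179.3, -0.3, 171.1]
ft_force: [-0.5, -0.5, -1.6]
finger_gap: 29.8
[ 469.8 -228.6   45.2] [-179.32   -0.34  171.05] 12.2333
pts 1650 u [-241.6  -89.1] z [39.2 70.3 88.4]
front 343 u med -91.2 v [-21.6  22.5] z [37.7 71.5] yawtilt deg -0.7 pitch -0.8
window 322 u med -91.1 v [-21.6  22.4] z [37.6 70.9] yawtilt deg -0.7 pitch 0.6
headtop 375 z 72.9 slope u,v deg [-0.4  0. ] v [-20.7  21.7]
```

```bash
python3 -m pendant '[-2,-4,10,0,20, 0,-10,15,-0.06,20, 0,-12,12,-0.12,20, 0,-12,0,-0.12,20, 2,-12,0,-0.12,20, 2,-12,0,-0.12,20, 2,-12,0,-0.12,20, 2,-10,0,-0.12,20, 2,-8,0,-0.1,20, 0,-3,0,-0.08,20, 0,0,0,0,20]'
```

```text
time: 13.15
tool_pos: [477.2, -331.7, 92.7]
tcp_rot: [-179.5, -0.0, 113.6]
ft_force: [-0.2, -0.8, -1.4]
finger_gap: 29.9
```

```bash
python3 -m pendant '[0,4,-10,0,20, 0,3,-20,0,20, 0,0,-20,0,20, 0,0,-10,0,20, 0,0,-4,0,20, 0,0,0,0,20]'; python3 - <<'E'
from h import *
from bench import viewer
s=viewer.snapshot("side"); cv2.imwrite("pics/side7.png",s["frame"]); np.savez("pics/side7.npz",**s)
cv2.imwrite("pics/c7.png",cv2.resize(s["frame"][120:260,160:380],None,fx=3,fy=3))
E
```

```text
time: 13.65
tool_pos: [477.4, -323.6, 27.6]
tcp_rot: [-179.6, 0.1, 114.5]
ft_force: [-0.1, -0.4, -1.4]
finger_gap: 29.8
```

View pics/c7.png

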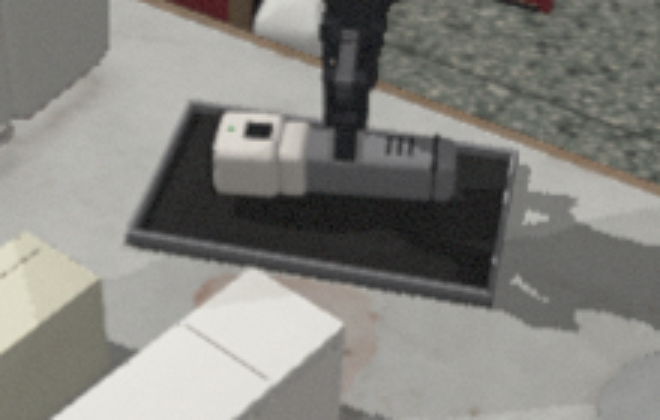

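The crop shows the scanner level and just above the tray floor, with the head at (245,155) and the handle at (400,165). Everything is inside the lip, and I'll lower it gently.

```bash
python3 -m pendant '[0,0,-5,0,20, 0,0,-3,0,20, 0,0,-2,0,20, 0,0,-1.5,0,20, 0,0,0,0,20]'
```

```text
time: 14.12
tool_pos: [479.6, -325.0, 19.0]
tcp_rot: [-179.7, 0.4, 114.6]
ft_force: [0.7, -0.5, -1.1]
finger_gap: 29.3
```

```bash
python3 -m pendant '[-1,0,-2,0,20, 0,0,-1.5,0,20, 0,0,-1,0,20, 0,0,-1,0,20, 0,0,0,0,20]'; python3 -m pendant '[0,0,-1,0,20, 0,0,0,0,20]'
```

```text
time: 14.53
tool_pos: [479.1, -325.7, 14.0]
tcp_rot: [-179.8, 0.5, 114.5]
ft_force: [-0.2, 0.1, -1.8]
finger_gap: 30.2
time: 14.7
tool_pos: [479.2, -325.7, 12.9]
tcp_rot: [-179.8, 0.5, 114.6]
ft_force: [-0.4, -1.0, -1.8]
finger_gap: 29.7
```

```bash
python3 -m pendant '[0,0,-1,0,20, 0,0,0,0,20]'; python3 -m pendant '[0,0,-0.7,0,20, 0,0,0,0,20]'
```

```text
time: 14.87
tool_pos: [479.4, -325.9, 12.1]
tcp_rot: [-179.8, 0.5, 114.5]
ft_force: [-0.4, -0.0, -1.0]
finger_gap: 29.9
time: 15.03
tool_pos: [479.7, -326.0, 11.9]
tcp_rot: [-179.8, 0.5, 114.5]
ft_force: [0.5, -0.1, -0.3]
finger_gap: 29.8
```

```bash
python3 -m pendant '[0,0,-0.8,0,20, 0,0,0,0,20]'; python3 -m pendant '[0,0,0,0,20, 0,0,0,0,20]'
```

```text
time: 15.2
tool_pos: [480.0, -326.1, 11.9]
tcp_rot: [-179.8, 0.5, 114.6]
ft_force: [-1.2, 0.2, -1.0]
finger_gap: 29.7
time: 15.37
tool_pos: [480.0, -326.1, 11.9]
tcp_rot: [-179.8, 0.6, 114.6]
ft_force: [-1.5, 0.3, 1.0]
finger_gap: 29.9
```

It is resting on the floor: z has stopped at 11.9, the same height as at the grasp. Now I'll release.

```bash
python3 -m pendant '[0,0,0,0,32, 0,0,0,0,36, 0,0,0,0,45, 0,0,0,0,56, 0,0,0,0,64, 0,0,0,0,64, 0,0,0,0,64]'; python3 -m pendant '[0,0,5,0,64, 0,0,15,0,64, 0,0,25,0,64, 0,0,35,0,64, 0,0,40,0,64, 0,0,40,0,64, 0,0,20,0,64, 0,0,0,0,64]'; python3 - <<'E'
from h import *
from bench import viewer
for n in ["scene","side","wrist"]:
    s=viewer.snapshot(n); cv2.imwrite(f"pics/{n}8.png",s["frame"]); np.savez(f"pics/{n}8.npz",**s)
    P,R,o=cloud(s); V=s["frame"].max(-1)
    k=(P[...,2]>28)&(P[...,2]<48)&(P[...,0]>400)&(P[...,0]<570)&(P[...,1]<-210)&(P[...,1]>-450)
    if k.sum()>100:
        t=P[k]; c,wh,an=cv2.minAreaRect(t[:,:2].astype(np.float32)); print(n,k.sum(),np.round(c,1),np.round(wh,1),an,np.median(t[:,2]))
a=cv2.imread("pics/side8.png");b=cv2.imread("pics/wrist8.png")
cv2.imwrite("pics/c8.png",cv2.resize(np.hstack([a,b]),None,fx=.78,fy=.78))
E
```

```text
time: 15.95
tool_pos: [480.3, -326.5, 11.7]
tcp_rot: [-179.9, 0.6, 114.6]
ft_force: [-0.3, 0.2, -0.2]
finger_gap: 64.5
time: 16.62
tool_pos: [475.5, -322.7, 198.3]
tcp_rot: [-179.7, 0.2, 114.5]
ft_force: [0.7, -1.1, -0.5]
finger_gap: 63.8
side 1256 [ 487.3 -333.4] [ 51.4 160.2] 22.32006072998047 38.20692501497069
wrist 3748 [ 484.3 -333.8] [ 50.  159.7] 24.49493408203125 37.46296451414048
```

View pics/c8.png

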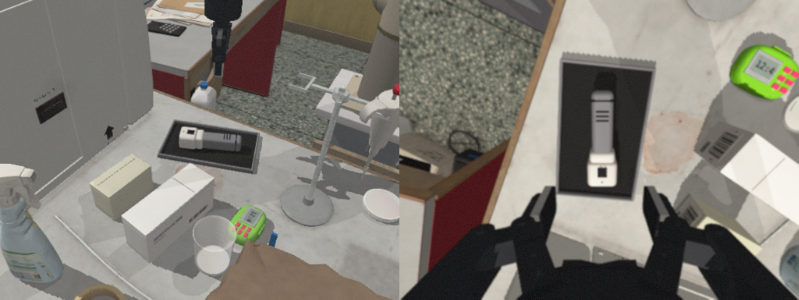

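Both views show the scanner upright and flat inside the tray, with the carton where it was and the gripper clear.

```bash
python3 - <<'E'
from h import *
for n in ["side0","side8"]:
    s=np.load(f"pics/{n}.npz"); Q=cloud(s)[0].reshape(-1,3); d=Q-[742,-269,0]
    a=np.radians(-8.8); u=d[:,0]*np.cos(a)+d[:,1]*np.sin(a); v=-d[:,0]*np.sin(a)+d[:,1]*np.cos(a)
    m=(Q[:,2]>90)&(Q[:,2]<95)&(abs(u)<110)&(abs(v)<45); c,wh,an=cv2.minAreaRect(Q[m][:,:2].astype(np.float32)); print(n,np.round(c,1),an)
from bench import job,sensors
print(sensors.sense()["time"]); print(job.hand_in())
E
```

```text
side0 [ 742.1 -270.7] 81.42340087890625
side8 [ 742.1 -270.8] 81.5652084350586
16.7667
the job is handed in; nothing more can be done
None
```

I scanned the label on the 190 mm white carton and laid the scanner back in its tray. I handed the job in at 16.8 s. It reports no verdict, so what follows are my own measurements.

- **Scan:** The window was about 91 mm from the label, level with its middle and within about 1° of square. I held it there for about 5.5 s, and the measured position changed by no more than about 0.2 mm.
- **Carton:** Its measured position and angle are the same before and after, to 0.1 mm and 0.2°.
- **Scanner put back:** I lowered it until it rested on the tray floor, then let go. It lies flat and upright inside the lip, about 3 mm from where it started. The gripper is about 190 mm above the tray and touching nothing.

**Checks that disagreed:**
- **Scan height:** The arm's height reading and the cameras differed by about 2–3 mm. I went by the cameras.
- **Window distance:** The overview camera read 95 mm with only part of the window in view, while the side camera read 91 mm. I went by the side camera.
- **Label position:** My first estimate of the label was about 3.5 mm off sideways. I corrected it from the carton faces and bar pattern before scanning.

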